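# Queue culture plates into the colony viewer

### The arm

A 7-joint arm with a two-finger parallel gripper is mounted at the origin on the work surface. World frame = base frame: x ahead of the robot, y to its left, z up, the work surface at z = 0. Lengths are in m, angles in rad, forces in N, time in s.
With the tool pointing down it reaches from about 0.425 to 0.875 m from the base axis. Payload 4.7 kg.
Tool frame: the origin (TCP) lies midway between the tips of the shut fingers; the grasp point (between the pads) lies 19 mm behind it; z points along the fingers, y is the direction in which the jaws open and shut (so a half turn about z gives the same grasp; the last joint's range is limited). The gripper opens to 87 mm and grips with 3 to 60 N. Pads are 19 mm wide; open, the fingers measure 117 mm over their backs; the gripper's body (75 mm by 190 mm) begins 51 mm behind the grasp point.
Start: joints at [1.272, 0.321, -0.07, 1.45, 0.023, 1.371, -0.057], TCP at [0.2, -0.618, 0.223] pointing down, gripper open.
Joint ranges: [-2.86, 2.86], [-0.3, 2.09], [-1.38, 1.24], [0.06, 2.45], [-1.56, 4.7], [0.09, 2.05], [-2.69, 2.69]. Speed limits (rad/s): [2.57, 2.57, 3.14, 3.14, 3.14, 3.14, 3.14].

### API

Orientations are given as a rotation vector (axis times angle).
In Python, from bench import get_state, eyes, job gives the robot as it stands. The module is installed in compiled form; this text tells all that it offers.
- The arm moves only by the shell command python3 -m jog 'ROWS' [FORCE]. ROWS is JSON, a list that holds one entry, the list of rows, each a list of 5 numbers: the opening, from 0 (shut) to 1 (fully open), then the shift along the tool's x, y, z in units of 40 mm (1.0 is 40 mm), then the turn about the tool's z in units of 5 degrees (1.0 is 5 degrees). In form: [[[jaw, dx, dy, dz, turn], ...]]. A call has 1 to 10 rows; each row shifts and turns the commanded pose from where the row before left it, along the tool's axes as they then stand; what a row does not reach is not made up. A row lasts 1/8 s, in which the tool goes at most 62.5 mm and 10.7 degrees, less where a joint would pass 70% of its speed; a pose out of reach is approached as far as the arm can. A call is refused whole if a number of a shift passes 1 or a number of a turn 1, either way. A call with a gripper value outside its range is refused whole. The fingers move at their own pace and stop on an object; FORCE is the grip in N (left out, the last holds). Time passes only in rows, so rows that do not move let the fingers close. It gives the time, the measured TCP pose, the force and the opening at its end, in the units of the state.
- get_state(): the state, without advancing time (a new reading comes with each control period).
- eyes.get_image(name): name is "scene" or "top" or "wrist"; returns (picture, depth): 480x640x3 uint8, red, green, blue; 480x640 float32, m along the optical axis (not along the pixel's ray), 0 where there is no reading.
- eyes.camera_params(name): a dict with "camera_matrix" (3x3 intrinsics, pixels), "k1" (the pictures are not rectified: a ray, as slopes to the right and down, at radius r is drawn at 1 + k1 r^2 times it, then the intrinsics apply), "pose" (4x4, takes a point from camera to world coordinates); the wrist camera has in their place "mount" (4x4, takes a point from camera to tool coordinates, whose origin is the TCP and whose axes are the flange's). Camera axes: x right, y down, z forward; pixel columns grow to the right and rows downward; lengths in m; the calibration is good to about 2 mm. A picture is of the moment at which its call begins: read the wrist's pose just before it. camera_params takes no time and is no camera call.
- job.close_job(): hands the job in, once; it reports no verdict.
The state is a dict: "time": time; "joint_positions": joint angles; "qd": joint speeds; "joint_torque": joint torques, N m; "position": TCP position; "tool_rot": TCP orientation; "ft_force": force on the tool from outside, world axes, zero at the start; "torque": the same for the moment, N m; "grip_width": opening from 0.0 (shut) to 1.0 (fully open).
Only numpy, scipy, OpenCV 4.12 (cv2) and the standard library are available. Lean on these libraries where they do the work, as an engineer would, in place of code of your own. Each camera call takes 0.05 s, during which the arm holds its last target. There are 200 camera calls.

### The job

The three small 60 mm culture plates lying on the bench are next to be counted. With the fingertips push them, one after another and always flat on the bench, never lifted, through the flared gate into the colony viewer's guide, until all three stand in single file with the first home against the stop under the hood's window and the other two closed up behind it. Leave the large plate and all other things where they are.

Things in the scene. Friction and masses are not known exactly. Their poses are not given: they have to be found in the camera images.
- viewer: colony viewer, fixed: low white hood with a clear window on top and, before it, a straight guide with no floor (plates slide on the bench). Origin at bench height in the middle of the gate, where the straight guide begins; y points along the guide, in towards the hood; x across it; z up. Guide: 65 mm wide between rails 12 mm tall, 8 mm thick, from y = 0 to the stop at y = 190 mm
- home (a point): on the bench under the window: where the centre of the first plate comes when it touches the stop (viewer x = 0, y = 160 mm). The second and third, closed up, are then at y = 100 and 40 mm
- lip_right (a point): outer end, at bench height, of the inner face of the guide's lip on its +x side (viewer x = 72.5, y = -55 mm). The lip, 12 mm tall and 6 mm thick, runs straight from the gate's corner (x = 32.5, y = 0) to here; its mirror image on the -x side ends at lip_left. All plates start beyond the lips, at y below -100 mm
- lip_left (a point): the same end of the other lip (viewer x = -72.5, y = -55 mm)
- hood_top (a point): middle of the hood's clear window, 72 mm above the bench (viewer y = 165 mm). The hood is 145 mm wide, from y = 128 to 228 mm; its mouth, at the guide's end, is 65 mm wide and 24 mm high: only plates go in under it, pushed by those behind
- plate_a: one of three alike small culture plates: closed round flat dish with clear lid and straw-coloured agar, 60 mm across, 15 mm tall, 18 to 35 g, loose and flat on the bench. Origin at the centre of its underside, z up
- plate_b: one of three alike small culture plates: closed round flat dish with clear lid and straw-coloured agar, 60 mm across, 15 mm tall, 18 to 35 g, loose and flat on the bench. Origin at the centre of its underside, z up
- plate_c: one of three alike small culture plates: closed round flat dish with clear lid and straw-coloured agar, 60 mm across, 15 mm tall, 18 to 35 g, loose and flat on the bench. Origin at the centre of its underside, z up
- large_plate: bystander, loose: large culture plate of the same make, 100 mm across, 20 mm tall, too wide for the guide. Origin at the centre of its underside
- vial: bystander, loose: small amber glass jar with a white cap, standing, 30 mm across, 60 mm tall. Origin at the centre of its underside
- tube_cap: bystander, loose: purple screw cap of a centrifuge tube, 35 mm across, 13 mm tall. Origin at the centre of its underside
- marker: bystander, loose: marker pen lying along its x axis, 130 mm long, 13 mm thick, blue cap with clip to +x. Origin under its middle at bench height
- stopper: bystander, loose: reddish rubber stopper standing on its wide end, 29 mm across at the foot, 26 mm tall. Origin at the centre of its underside
- forceps: bystander, loose: steel forceps lying along their x axis, 120 mm long, 16 mm wide, 6 mm high. Origin under their middle at bench height
Not all that is in view belongs to the job. What is shaped like the plate_c but blue or orange is not meant.

How it is judged:
By the outcome, as a careful person would: the job done as asked, in the order asked, and still so for the second after the job is handed in, with the robot touching nothing.
It also fails if it takes over 72 s, if anything falls off the work surface, if the arm or the gripper's body presses on something with over 40 N, if the wrist force passes 120 N, or if a joint passes its speed limit or range.

## Working session

There is one attempt and no reset: what is moved stays moved. The work goes in short steps, Python scripts to look and compute and a shell command to move; the robot and the scene stay as the last step left them, time stands still between calls to the robot, and variables do not carry over. Pictures are saved under pics/ and viewed, about 8 in all and at most 12, crops included, and the job is handed in when it is done.

```bash
mkdir -p pics
python3 - <<'E'
from bench import get_state, eyes
import cv2,numpy as np
s=get_state();print(s)
for n in("top","scene"):
    im,d=eyes.get_image(n);p=eyes.camera_params(n);print(n,p)
    cv2.imwrite(f"pics/{n}0.png",im[:,:,::-1]);np.save(f"pics/{n}0d.npy",d)
E
```

```text
{'time': 0.0, 'joint_positions': array([ 1.27208847,  0.32179641, -0.07010518,  1.45165595,  0.02260157,
        1.37080424, -0.05690841]), 'qd': array([ 2.93562488e-04, -1.31315903e-03,  3.15038787e-04, -7.49947556e-04,
       -2.95035139e-04, -3.21573912e-04, -4.84066550e-06]), 'joint_torque': array([-5.96306927e-04, -4.91287279e+01, -4.04296154e-01, -3.12527132e+01,
       -6.40406460e-02,  4.37662506e-02,  1.70614076e-04]), 'position': array([ 0.19982079, -0.61794779,  0.22148851]), 'tool_rot': array([-3.10142121e+00, -4.89134768e-01,  6.03186305e-04]), 'ft_force': array([-0.65493377,  0.25759541, -0.45638483]), 'torque': array([-0.03830804,  0.03903862, -0.0407248 ]), 'grip_width': 0.9987160467921226}
top {'camera_matrix': array([[528.84485057,   0.        , 324.35911531],
       [  0.        , 528.84485057, 237.6885061 ],
       [  0.        ,   0.        ,   1.        ]]), 'k1': -0.019408592633385246, 'pose': array([[ 0.00448606, -0.98868368,  0.14994815,  0.37980988],
       [-0.99998748, -0.00476745, -0.00151714, -0.02754425],
       [ 0.00221484, -0.14993947, -0.9886927 ,  1.20026803],
       [ 0.        ,  0.        ,  0.        ,  1.        ]])}
scene {'camera_matrix': array([[520.02366046,   0.        , 322.26640855],
       [  0.        , 520.02366046, 239.22130533],
       [  0.        ,   0.        ,   1.        ]]), 'k1': 0.008901719329459285, 'pose': array([[ 0.87227465,  0.35413049, -0.33723662,  0.84758681],
       [ 0.48894257, -0.64355386,  0.58887485, -0.52243394],
       [-0.00849139, -0.67854994, -0.73450519,  0.71495776],
       [ 0.        ,  0.        ,  0.        ,  1.        ]])}
```

View pics/top0.png

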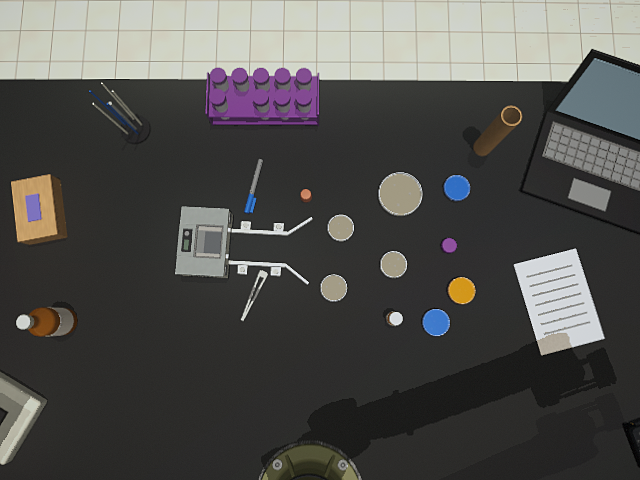

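View pics/scene0.png

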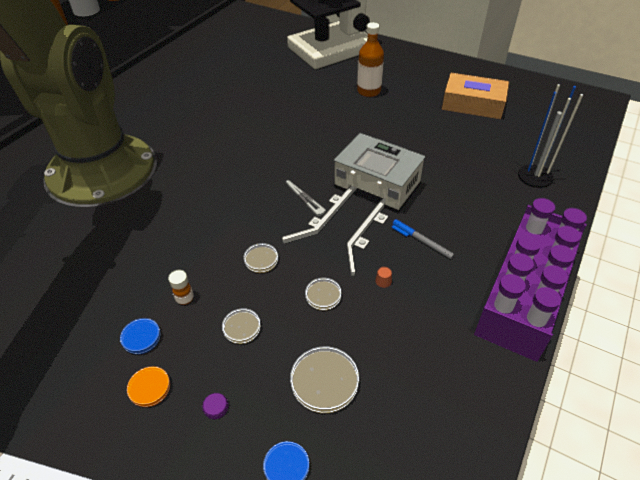

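The top view shows three small plates near (341,228), (334,288) and (394,264). The gate mouth is at about (310,218)/(308,283), and the guide runs left to the hood. I'll enlarge this and measure.

```bash
cat > h.py <<'E'
import numpy as np,cv2
from bench import get_state, eyes
from scipy.spatial.transform import Rotation as R
def pix2w(n,uv,z):
    p=eyes.camera_params(n);K=p["camera_matrix"];T=p["pose"]
    x=(np.array(uv,float)-K[:2,2])/K[0,0];u=x.copy()
    for _ in range(5): u=x/(1+p["k1"]*(u@u))
    r=T[:3,:3]@np.r_[u,1];o=T[:3,3]
    return (o+r*(z-o[2])/r[2])[:2]
def plates(im,x0=170,x1=480,y0=150,y1=345):
    hsv=cv2.cvtColor(im,cv2.COLOR_RGB2HSV)
    m=((hsv[:,:,2]>90)&(hsv[:,:,1]>20)&(hsv[:,:,1]<110)&(hsv[:,:,0]<40)).astype(np.uint8)
    m=cv2.morphologyEx(m,cv2.MORPH_OPEN,np.ones((3,3)))
    n,l,st,c=cv2.connectedComponentsWithStats(m)
    return [(c[i].round(1),st[i,4],pix2w("top",c[i],.012).round(4)) for i in range(1,n) if st[i,4]>150 and x0<c[i][0]<x1 and y0<c[i][1]<y1]
E
python3 - <<'E'
from h import *
im=cv2.imread("pics/top0.png")
for p in plates(im[:,:,::-1].copy()): print(p)
c=cv2.resize(im[180:310,165:425],None,fx=3,fy=3,interpolation=cv2.INTER_CUBIC);cv2.imwrite("pics/c.png",c)
E
```

```text
(array([399.9, 193.7]), np.int32(1269), array([ 0.6633, -0.2029]))
(array([340.3, 227.3]), np.int32(426), array([ 0.5841, -0.0656]))
(array([393.1, 264. ]), np.int32(435), array([ 0.5006, -0.1847]))
(array([333.3, 287.6]), np.int32(464), array([ 0.4471, -0.05  ]))
```

View pics/c.png

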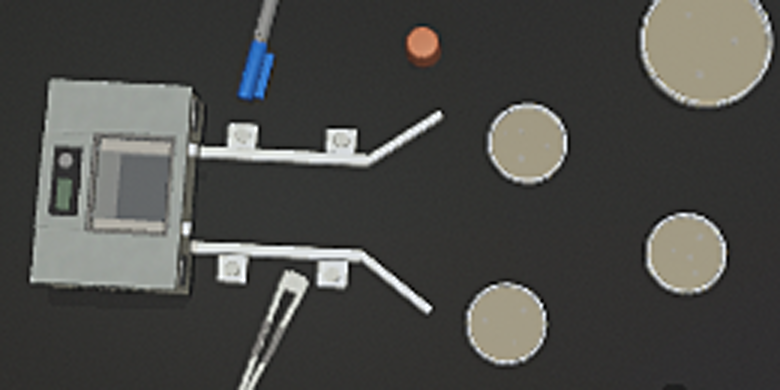

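Crop reading, inner rail edges: upper rail (200,158) to (368,166), lower rail (192,241) to (362,250). The lip ends are (442,119) and (432,307). I'll fit the viewer frame to these.

```bash
cat >> h.py <<'E'
# viewer frame fit (viewer coords at z=.012)
_c=[((200,158),None),((368,165),(32.5,0)),((362,251),(-32.5,0)),((441,119),(72.5,-55)),((432,307),(-72.5,-55))]
V=np.array([b for a,b in _c if b])/1e3
W=np.array([pix2w("top",(np.array(a)-1)/3+[165,180],.012) for a,b in _c if b])
rail=[pix2w("top",(np.array(a)-1)/3+[165,180],.012) for a in((200,158),(368,165.5),(192,241.5),(362,250.5))]
d=rail[0]-rail[1]+rail[2]-rail[3];d/=np.hypot(*d)
vy=d;vx=np.array([d[1],-d[0]])
g=(W-np.outer(V[:,0],vx)-np.outer(V[:,1],vy));org=g.mean(0)
def w2v(p): q=np.array(p)[:2]-org;return np.array([q@vx,q@vy])*1000
def tool():
    s=get_state();M=R.from_rotvec(s["tool_rot"]).as_matrix();return s,s["position"],M
def to(vxy,z=None):
    "move in rows units (40mm) in tool axes from present to viewer xy (mm)"
    s,p,M=tool();t=org+vx*vxy[0]/1e3+vy*vxy[1]/1e3
    return (M.T@np.r_[t-p[:2],0 if z is None else z-p[2]]/.04).round(2)
E
python3 - <<'E'
from h import *
print("org",org,"vy",vy,np.degrees(np.arctan2(*vy[::-1])));print(((g-org)*1000).round(1))
im=cv2.imread("pics/top0.png")[:,:,::-1].copy()
for p in plates(im): print(p[2],w2v(p[2]).round(1))
s,p,M=tool();print(M.round(3),w2v(p))
print("turn deg for tool x along +vy:", -np.degrees(np.arctan2(vy[1],vy[0])-np.arctan2(M[1,0],M[0,0])))
E
```

```text
org [0.53352348 0.05709937] vy [0.04421526 0.99902203] 87.46582590103426
[[ 0.6 -0.8]
 [ 0.  -0.1]
 [-1.2  0.9]
 [ 0.6  0. ]]
[ 0.6633 -0.2029] [ 141.1 -254. ]
[ 0.5841 -0.0656] [  56.  -120.3]
[ 0.5006 -0.1847] [ -22.2 -243. ]
[ 0.4471 -0.05  ] [ -81.6 -110.8]
[[ 0.951  0.308 -0.001]
 [ 0.308 -0.951  0.002]
 [-0.    -0.002 -1.   ]] [-303.52245751 -689.18518004]
turn deg for tool x along +vy: -69.54029312002382
```

```bash
python3 -m jog '[[[0.85,0,0,0,-1],[0.85,0,0,0,-1],[0.85,0,0,0,-1],[0.85,0,0,0,-1],[0.85,0,0,0,-1],[0.85,0,0,0,-1],[0.85,0,0,0,-1],[0.85,0,0,0,-1],[0.85,0,0,0,-1],[0.85,0,0,0,-1]]]'
python3 -m jog '[[[0.85,0,0,0,-1],[0.85,0,0,0,-1],[0.85,0,0,0,-1],[0.85,0,0,0,-0.9],[0.85,0.9,0.6,0,0],[0.85,0.9,0.6,0,0],[0.85,0.9,0.6,0,0],[0.85,0.9,0.6,0,0],[0.85,0.9,0.6,0,0],[0.85,0.9,0.6,0,0]]]'
python3 -m jog '[[[0.85,0.9,0.6,0,0],[0.85,0.9,0.6,0,0],[0.85,0.9,0.6,0,0],[0.85,0.9,0.6,0,0],[0.85,0.9,0.6,0,0],[0.85,0.9,0.6,0,0],[0.85,0.9,0.5,0,0],[0.85,0.9,0.5,0,0],[0.85,0,0,0,0],[0.85,0,0,0,0]]]'
python3 - <<'E'
from h import *
s,p,M=tool();print(p,w2v(p),M.round(3),s["grip_width"],s["time"]);print("to P1",to((56,-120),.007))
E
```

```text
time: 1.35
position: [0.1998, -0.6182, 0.2219]
tool_rot: [-2.602, -1.758, -0.0]
ft_force: [0.1, 0.3, -0.7]
grip_width: 0.848
time: 2.6
position: [0.3541, -0.4078, 0.2222]
tool_rot: [-2.271, -2.17, 0.0]
ft_force: [0.4, -0.4, -0.4]
grip_width: 0.85
time: 3.85
position: [0.5498, -0.1305, 0.2221]
tool_rot: [-2.271, -2.17, 0.002]
ft_force: [-0.5, -1.0, -0.3]
grip_width: 0.85
[ 0.54980681 -0.13048695  0.22205849] [  24.56158154 -186.68289736] [[ 0.045  0.999 -0.001]
 [ 0.999 -0.045 -0.001]
 [-0.001 -0.001 -1.   ]] 0.8500073305503377 3.85
to P1 [1.67 0.79 5.37]
```

```bash
python3 -m jog '[[[0.85,0.9,0.4,0,0],[0.85,0.77,0.4,0.4,0],[0.85,0,0,1,0],[0.85,0,0,1,0],[0.85,0,0,1,0],[0.85,0,0,0.8,0],[0.85,0,0,0.4,0],[0.85,0,0,0.3,0],[0.85,0,0,0.3,0],[0.85,0,0,0.17,0]]]'
python3 - <<'E'
from h import *
s,p,M=tool();print(p,w2v(p),s["ft_force"]);im,_=eyes.get_image("top");cv2.imwrite("pics/t1.png",cv2.resize(im[180:310,165:425,::-1],None,fx=3,fy=3))
E
```

```text
time: 5.1
position: [0.5856, -0.0647, 0.0076]
tool_rot: [2.271, 2.17, 0.0]
ft_force: [0.2, 0.0, -0.2]
grip_width: 0.847
[ 0.5855704  -0.06465172  0.00764686] [  57.37927392 -119.33074895] [ 0.23260849  0.04695908 -0.24906755]
```

View pics/t1.png

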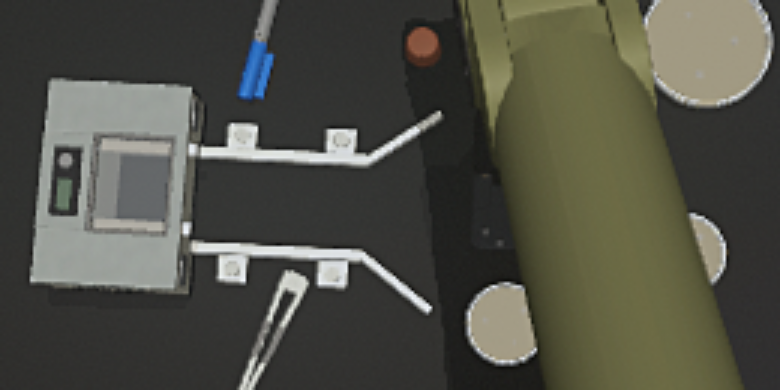

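```bash
python3 -m jog '[[[0.85,0,-0.1,0,0],[0.85,0,-0.2,0,0],[0.85,0,-0.25,0,0],[0.85,0,-0.25,0,0],[0.85,0,-0.25,0,0],[0.85,0,-0.25,0,0],[0.85,0,-0.2,0,0],[0.85,0,-0.1,0,0],[0.85,0,0,0,0],[0.85,0,0.08,-0.7,0]]]'
python3 -m jog '[[[0.85,0,0.1,-0.6,0],[0.275,-0.7,0,0,0],[0.275,-0.7,0,0,0],[0.275,0,0,0,0],[0.275,0,0,0,0]]]'
python3 - <<'E'
from h import *
s,p,M=tool();print(p,w2v(p),s["grip_width"]);T=np.eye(4);T[:3,:3]=M;T[:3,3]=p
im,d=eyes.get_image("wrist");q=eyes.camera_params("wrist");print(q)
cv2.imwrite("pics/w2.png",im[:,:,::-1])
im,d=eyes.get_image("top")
for p in plates(im): print(p[1],p[2],w2v(p[2]).round(1))
E
```

```text
time: 6.4
position: [0.5224, -0.0615, 0.0341]
tool_rot: [-2.268, -2.168, 0.004]
ft_force: [0.6, 0.1, 0.2]
grip_width: 0.848
time: 7.02
position: [0.5261, -0.1169, 0.0596]
tool_rot: [-2.27, -2.171, -0.001]
ft_force: [-0.4, 0.8, 0.2]
grip_width: 0.48
[ 0.52608274 -0.11687263  0.05956024] [   0.2587542  -174.13085845] 0.48016406885411905
{'camera_matrix': array([[431.31849396,   0.        , 322.78139781],
       [  0.        , 431.31849396, 235.54276644],
       [  0.        ,   0.        ,   1.        ]]), 'k1': -0.08523642860691956, 'mount': array([[-5.77527739e-04, -9.61997344e-01, -2.73058192e-01,
         7.46001096e-02],
       [ 9.99999784e-01, -6.41252450e-04,  1.44128763e-04,
         4.06328149e-04],
       [-3.13750722e-04, -2.73058050e-01,  9.61997507e-01,
        -1.63262603e-01],
       [ 0.00000000e+00,  0.00000000e+00,  0.00000000e+00,
         1.00000000e+00]])}
13684 [ 0.3795 -0.1964] [-142.7 -260.1]
434 [ 0.5255 -0.0628] [  -2.7 -120.1]
467 [ 0.4429 -0.05  ] [ -85.8 -111. ]
```

View pics/w2.png

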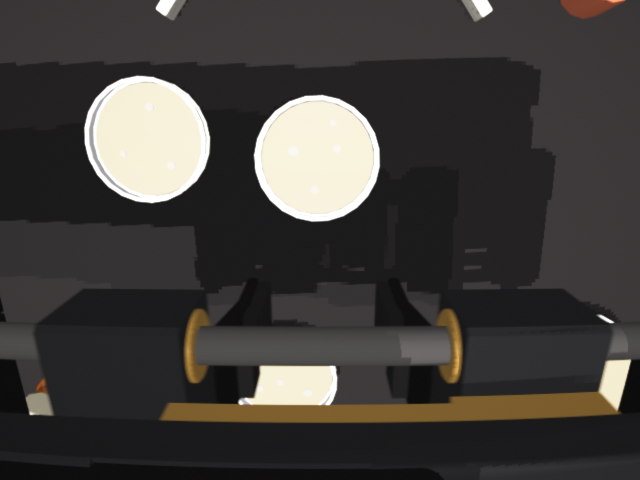

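P1 is now on the guide axis at about viewer (-2.7,-120), and the open finger nudged P2 about 4 mm outward, which does no harm. I'll lower behind P1 and push it in.

```bash
python3 -m jog '[[[0.275,0,-0.05,0.5,0],[0.275,0,0,0.5,0],[0.275,0,0,0.31,0],[0.275,0.2,0,0,0],[0.275,0.2,0,0,0],[0.275,0.2,0,0,0],[0.275,0.2,0,0,0],[0.275,0.25,0,0,0],[0.275,0.25,0,0,0],[0.275,0.3,0,0,0]]]'
python3 -m jog '[[[0.275,0.3,0,0,0],[0.275,0.3,0.02,0,0],[0.275,0.3,0.02,0,0],[0.275,0.3,0,0,0],[0.275,0.3,0,0,0],[0.275,0.3,0,0,0],[0.275,0.3,0,0,0],[0.275,0.3,0,0,0],[0.275,0.2,0,0,0],[0.275,0,0,0,0]]]'
python3 - <<'E'
from h import *
s,p,M=tool();print(p,w2v(p),s["ft_force"],s["time"]);im,_=eyes.get_image("top");cv2.imwrite("pics/t3.png",cv2.resize(im[180:310,165:425,::-1],None,fx=3,fy=3))
for p in plates(im): print(p[1],p[2],w2v(p[2]).round(1))
E
```

```text
time: 8.38
position: [0.527, -0.0533, 0.0074]
tool_rot: [2.271, 2.17, -0.0]
ft_force: [0.2, -1.2, 1.2]
grip_width: 0.275
time: 9.62
position: [0.5331, 0.051, 0.0073]
tool_rot: [-2.269, -2.172, -0.0]
ft_force: [-0.1, -0.1, 0.0]
grip_width: 0.276
[0.53309663 0.05103611 0.00728456] [-0.15834361 -6.07620706] [-0.05797878 -0.13701496  0.04750094] 9.625
1266 [ 0.6635 -0.2029] [ 141.3 -254. ]
9541 [0.4246 0.0183] [-107.1  -43.6]
436 [ 0.5006 -0.1847] [ -22.2 -243. ]
263 [ 0.4469 -0.0592] [ -81.4 -120. ]
```

View pics/t3.png

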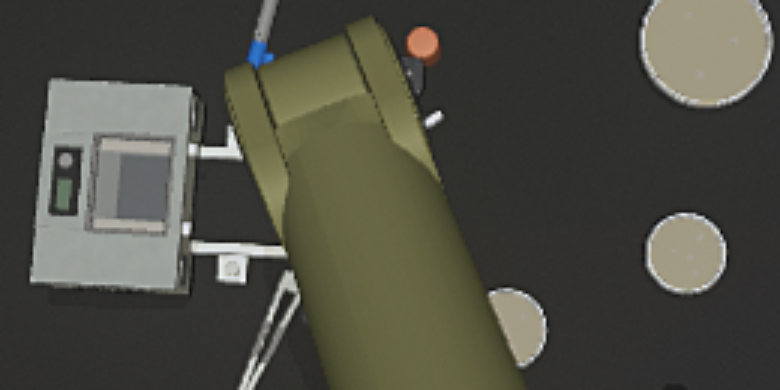

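```bash
python3 -m jog '[[[0.275,0.2,0,0,0],[0.275,0.1,0,0,0],[0.275,0,0,0,0],[0.275,-0.4,0,0,0],[0.275,-0.5,0,-0.6,0],[0.275,-0.8,0,-0.6,0],[0.85,-0.8,-0.7,-0.3,0],[0.85,-0.5,-0.7,0,0],[0.85,0,-0.6,0,0],[0.85,0,0,0,0]]]'
python3 - <<'E'
from h import *
s,p,M=tool();print(p,w2v(p),s["grip_width"],s["time"])
im,d=eyes.get_image("wrist");q=eyes.camera_params("wrist")
cv2.imwrite("pics/w4.png",im[:,:,::-1])
T=np.eye(4);T[:3,:3]=M;T[:3,3]=p;T=T@q["mount"]
def wp(uv,z):
    K=q["camera_matrix"];x=(np.array(uv,float)-K[:2,2])/K[0,0];u=x.copy()
    for _ in range(8): u=x/(1+q["k1"]*(u@u))
    r=T[:3,:3]@np.r_[u,1];return w2v((T[:3,3]+r*(z-T[2,3])/r[2]))
np.save("pics/T4.npy",T)
im,d=eyes.get_image("top")
for p in plates(im): print(p[1],p[0],p[2],w2v(p[2]).round(1))
E
```

```text
time: 10.92
position: [0.4467, -0.0563, 0.0672]
tool_rot: [2.273, 2.167, -0.003]
ft_force: [0.6, 0.9, 0.3]
grip_width: 0.641
[ 0.44674603 -0.05629667  0.06723779] [ -81.6787488  -117.12202976] 0.6414332855955283 10.925
1268 [399.9 193.7] [ 0.6634 -0.2029] [ 141.2 -254. ]
444 [267.3 248.5] [0.5347 0.0998] [-0.7 42.7]
435 [393.1 264. ] [ 0.5006 -0.1847] [ -22.2 -243. ]
```

View pics/w4.png

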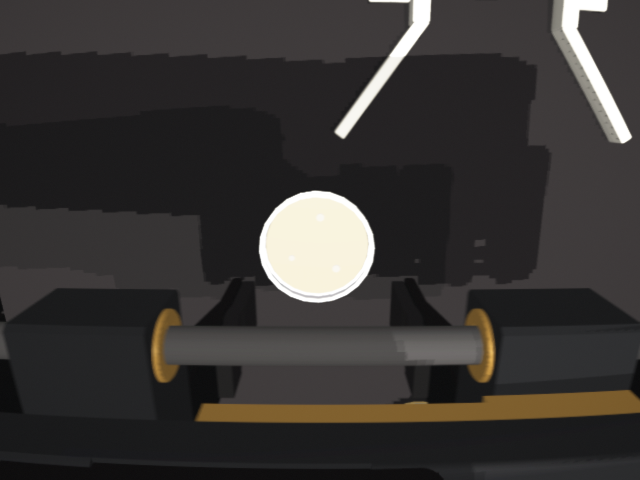

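P1 is in the guide at y≈43. P2 is at wrist pixel (317,246).

```bash
cat >> h.py <<'E'
def wpix(uv,T,z=.014):
    q=eyes.camera_params("wrist");K=q["camera_matrix"];x=(np.array(uv,float)-K[:2,2])/K[0,0];u=x.copy()
    for _ in range(8): u=x/(1+q["k1"]*(u@u))
    r=T[:3,:3]@np.r_[u,1];return w2v((T[:3,3]+r*(z-T[2,3])/r[2]))
E
python3 - <<'E'
from h import *
c=wpix((317,246),np.load("pics/T4.npy"));print(c,to(c,.007))
E
```

```text
[ -84.29883512 -109.78616411] [ 0.16 -0.13  1.52]
```

```bash
python3 -m jog '[[[0.85,0.16,-0.1,0,0],[0.85,0,0,0,0],[0.85,0,0,0.3,0],[0.85,0,0,0,0]]]'
python3 - <<'E'
from h import *
s,p,M=tool();print(w2v(p),s["grip_width"],to((-84.5,-110),.007))
E
```

```text
time: 11.52
position: [0.4437, -0.0474, 0.054]
tool_rot: [-2.269, -2.17, 0.002]
ft_force: [-0.4, -0.3, -0.7]
grip_width: 0.85
[ -85.08236706 -108.39569298] 0.8503910311573603 [-0.04  0.02  1.18]
```

```bash
python3 -m jog '[[[0.85,0,0.02,0.6,0],[0.85,0,0,0.57,0],[0.85,0,0,0,0],[0.85,0,0.1,0,0],[0.85,0,0.2,0,0],[0.85,0,0.25,0,0],[0.85,0,0.25,0,0],[0.85,0,0.25,0,0],[0.85,0,0.25,0,0],[0.85,0,0.25,0,0]]]'
python3 -m jog '[[[0.85,0,0.25,0,0],[0.85,0,0.25,0,0],[0.85,0,0.15,0,0],[0.85,0,0.08,0,0],[0.85,0,0,0,0],[0.85,0,-0.1,-0.6,0],[0.85,0,-0.08,-0.7,0],[0.275,-0.7,0,0,0],[0.275,-0.7,0,0,0],[0.275,0,0,0,0]]]'
python3 - <<'E'
from h import *
s,p,M=tool();print(p,w2v(p),s["grip_width"],s["time"])
im,d=eyes.get_image("top")
for p in plates(im): print(p[1],p[2],w2v(p[2]).round(1))
cv2.imwrite("pics/t5.png",im[:,:,::-1])
E
```

```text
time: 12.78
position: [0.5081, -0.0505, 0.0085]
tool_rot: [-2.271, -2.171, 0.0]
ft_force: [-0.5, 0.2, -0.2]
grip_width: 0.85
time: 14.02
position: [0.5263, -0.1104, 0.0605]
tool_rot: [2.275, 2.165, -0.002]
ft_force: [0.3, -0.1, -1.0]
grip_width: 0.597
[ 0.52633723 -0.11035459  0.06049636] [   0.22480155 -167.60793549] 0.5965284294637107 14.025
13837 [ 0.3807 -0.1881] [-141.8 -251.7]
444 [0.5347 0.0998] [-0.7 42.7]
449 [ 0.5295 -0.0539] [   0.9 -111.1]
```

```bash
python3 -m jog '[[[0.275,0,0,0.4,0],[0.275,0,0.02,0.5,0],[0.275,0,0,0.43,0],[0.275,0.2,0,0,0],[0.275,0.2,0,0,0],[0.275,0.2,0,0,0],[0.275,0.2,0,0,0],[0.275,0.25,0,0,0],[0.275,0.25,0,0,0],[0.275,0.3,0,0,0]]]'
python3 -m jog '[[[0.275,0.3,0,0,0],[0.275,0.3,0,0,0],[0.275,0.3,0,0,0],[0.275,0.3,0,0,0],[0.275,0.3,0,0,0],[0.275,0.3,0,0,0],[0.275,0.3,0,0,0],[0.275,0.3,0,0,0],[0.275,0.2,0,0,0],[0.275,0,0,0,0]]]'
python3 - <<'E'
from h import *
s,p,M=tool();print(p,w2v(p),s["ft_force"],s["time"],to((0,6)))
E
```

```text
time: 15.32
position: [0.5307, -0.0431, 0.0075]
tool_rot: [2.271, 2.17, -0.0]
ft_force: [0.3, -1.2, 0.4]
grip_width: 0.277
time: 16.58
position: [0.5352, 0.0615, 0.0073]
tool_rot: [-2.269, -2.172, -0.001]
ft_force: [-0.4, -0.1, 0.5]
grip_width: 0.278
[0.5351538  0.06146543 0.00728576] [1.43567967 4.43387109] [-0.44223877 -0.10087124  0.51469473] 16.575 [ 0.04 -0.04  0.  ]
```

```bash
python3 -m jog '[[[0.275,0.05,0,0,0],[0.275,0,0,0,0],[0.275,-0.4,0,0,0],[0.275,-0.6,0,-0.6,0],[0.275,-0.9,-0.1,-0.6,0],[0.275,-0.9,-0.2,-0.3,0],[0.85,-0.9,-0.2,0,0],[0.85,-0.9,-0.1,0,0],[0.85,-0.9,0,0,0],[0.85,-0.7,0,0,0]]]'
python3 -m jog '[[[0.85,0,0,0,0],[0.85,0,0,0,0]]]'
python3 - <<'E'
from h import *
s,p,M=tool();print(p,w2v(p),s["grip_width"],s["time"],to((-22.2,-243),.007))
im,d=eyes.get_image("top")
for p in plates(im): print(p[1],p[2],w2v(p[2]).round(1))
E
```

```text
time: 17.82
position: [0.4991, -0.1878, 0.0674]
tool_rot: [2.274, 2.167, -0.002]
ft_force: [0.2, 0.7, 0.6]
grip_width: 0.639
time: 18.08
position: [0.4999, -0.184, 0.0673]
tool_rot: [-2.271, -2.17, -0.0]
ft_force: [0.7, -0.3, 0.5]
grip_width: 0.823
[ 0.49990912 -0.18398573  0.06725808] [ -22.92184091 -242.33559369] 0.8233602575624486 18.075 [-0.02  0.02  1.51]
1085 [ 0.6693 -0.2014] [ 147.1 -252.2]
13218 [ 0.3269 -0.2787] [-191.6 -344.6]
440 [0.5369 0.1593] [ -1.1 102.2]
443 [0.5361 0.0994] [ 0.7 42.4]
```

```bash
python3 -m jog '[[[0.85,0,0,0.6,0],[0.85,0,0,0.6,0],[0.85,0,0,0.3,0],[0.85,0,0,0,0],[0.85,0,0.1,0,0],[0.85,0,0.2,0,0],[0.85,0,0.2,0,0],[0.85,0,0.15,0,0],[0.85,0,0.09,0,0],[0.85,0,0,0,0]]]'
python3 -m jog '[[[0.85,0,-0.1,-0.6,0],[0.85,0,-0.08,-0.7,0],[0.275,-0.7,0,0,0],[0.275,-0.7,0,0,0],[0.275,0,0,0,0],[0.275,0,0,0,0]]]'
python3 - <<'E'
from h import *
s,p,M=tool();print(p,w2v(p),s["grip_width"],s["time"])
im,d=eyes.get_image("top")
for p in plates(im): print(p[1],p[2],w2v(p[2]).round(1))
cv2.imwrite("pics/t6.png",im[:,:,::-1])
im,d=eyes.get_image("wrist");cv2.imwrite("pics/w6.png",im[:,:,::-1])
T=np.eye(4);T[:3,:3]=M;T[:3,3]=s["position"];T=T@eyes.camera_params("wrist")["mount"]
hsv=cv2.cvtColor(im,cv2.COLOR_RGB2HSV);m=((hsv[:,:,2]>150)).astype(np.uint8);m[300:]=0
n,l,st,c=cv2.connectedComponentsWithStats(m)
for i in range(1,n):
    if st[i,4]>2000: print(c[i],st[i],wpix(c[i],T))
E
```

```text
time: 19.38
position: [0.5301, -0.1856, 0.0073]
tool_rot: [2.271, 2.171, 0.0]
ft_force: [-0.1, -0.8, -0.1]
grip_width: 0.853
time: 20.12
position: [0.52, -0.2403, 0.0591]
tool_rot: [-2.27, -2.171, -0.001]
ft_force: [0.9, 0.7, 0.0]
grip_width: 0.48
[ 0.51996338 -0.24028766  0.05913566] [  -0.39778887 -297.69575792] 0.4801370998254897 20.125
1216 [ 0.6644 -0.2014] [ 142.2 -252.5]
12716 [ 0.3578 -0.3632] [-157.  -427.7]
440 [0.5369 0.1593] [ -1.1 102.2]
442 [0.5361 0.0994] [ 0.7 42.4]
437 [ 0.5233 -0.1857] [   0.5 -243. ]
[580.70463832 181.57240357] [  504    79   136   201 22271] [ 129.43318528 -254.19981789]
[324.94546035 156.77888685] [  263    94   126   127 12523] [   1.10243801 -243.01291487]
```

```bash
python3 -m jog '[[[0.275,0,0.02,0.5,0],[0.275,0,0,0.5,0],[0.275,0,0,0.3,0],[0.275,0.2,0,0,0],[0.275,0.2,0,0,0],[0.275,0.2,0,0,0],[0.275,0.25,0,0,0],[0.275,0.3,0,0,0],[0.275,0.35,0,0,0],[0.275,0.35,0,0,0]]]'
python3 -m jog '[[[0.275,0.4,0,0,0],[0.275,0.4,0,0,0],[0.275,0.4,0,0,0],[0.275,0.4,0,0,0],[0.275,0.4,0,0,0],[0.275,0.4,0,0,0],[0.275,0.4,0,0,0],[0.275,0.4,0,0,0],[0.275,0.3,0,0,0],[0.275,0.3,0,0,0]]]'
python3 -m jog '[[[0.275,0.25,0,0,0],[0.275,0.25,0,0,0],[0.275,0.25,0,0,0],[0.275,0.25,0,0,0],[0.275,0.25,0,0,0],[0.275,0.2,0,0,0],[0.275,0,0,0,0]]]'
python3 - <<'E'
from h import *
s,p,M=tool();print(p,w2v(p),s["ft_force"],s["time"],to((0,3)))
E
```

```text
time: 21.48
position: [0.5243, -0.1664, 0.0074]
tool_rot: [2.27, 2.171, -0.0]
ft_force: [-0.1, -0.6, -0.5]
grip_width: 0.277
time: 22.72
position: [0.531, -0.0149, 0.0073]
tool_rot: [2.271, 2.171, -0.0]
ft_force: [-0.1, -0.9, 0.8]
grip_width: 0.272
time: 23.6
position: [0.5336, 0.0436, 0.0073]
tool_rot: [-2.269, -2.172, -0.001]
ft_force: [1.1, -0.7, 0.3]
grip_width: 0.275
[0.53356324 0.04359039 0.00730509] [  0.63702968 -13.49400706] [ 1.07698379 -0.66266976  0.31379993] 23.6 [ 0.41 -0.02  0.  ]
```

Next I'll close up in small steps, watching the force along y.

```bash
python3 -m jog '[[[0.275,0.15,0,0,0],[0.275,0.1,0,0,0],[0.275,0.05,0,0,0],[0.275,0,0,0,0]]]'
for i in 1 2 3; do echo; done
python3 -m jog '[[[0.275,0.04,0,0,0],[0.275,0.03,0,0,0],[0.275,0,0,0,0]]]'
python3 -m jog '[[[0.275,0.03,0,0,0],[0.275,0,0,0,0]]]'
python3 -m jog '[[[0.275,0.03,0,0,0],[0.275,0,0,0,0]]]'
```

```text
time: 24.1
position: [0.5342, 0.0546, 0.0073]
tool_rot: [-2.271, -2.171, -0.0]
ft_force: [0.3, -0.9, -0.2]
grip_width: 0.276



time: 24.48
position: [0.5343, 0.0572, 0.0073]
tool_rot: [2.271, 2.171, -0.0]
ft_force: [-0.4, -1.4, -0.4]
grip_width: 0.276
time: 24.72
position: [0.5344, 0.0584, 0.0073]
tool_rot: [2.271, 2.171, -0.0]
ft_force: [-0.1, 0.3, -0.7]
grip_width: 0.273
time: 24.98
position: [0.5344, 0.0597, 0.0073]
tool_rot: [2.271, 2.171, 0.0]
ft_force: [-0.3, -0.7, -0.3]
grip_width: 0.274
```

```bash
python3 -m jog '[[[0.275,0.03,0,0,0],[0.275,0,0,0,0]]]' | sed -n 2,4p
python3 -m jog '[[[0.275,0.03,0,0,0],[0.275,0,0,0,0]]]'| sed -n 2,4p
python3 -m jog '[[[0.275,0.03,0,0,0],[0.275,0,0,0,0]]]'| sed -n 2,4p
```

```text
position: [0.5345, 0.0605, 0.0073]
tool_rot: [2.271, 2.171, -0.001]
ft_force: [-0.2, -0.6, -0.1]
position: [0.5345, 0.0608, 0.0073]
tool_rot: [2.271, 2.17, -0.002]
ft_force: [0.0, -3.9, 0.7]
position: [0.5345, 0.061, 0.0073]
tool_rot: [2.271, 2.169, -0.004]
ft_force: [-1.1, -6.4, 1.5]
```

The force rose to 6 N and the motion stopped, so the chain is against the stop. I'll back off and check.

```bash
python3 -m jog '[[[0.275,-0.1,0,0,0],[0.275,-0.3,0,0,0],[0.275,-0.6,0,0,0],[0.275,-0.6,0,-0.6,0],[0.275,-0.9,0,-0.8,0],[0.275,-0.9,0,-0.8,0],[0.275,-0.9,0,-0.8,0],[0.275,-0.9,0,0,0],[0.275,0,0,0,0],[0.275,0,0,0,0]]]'
python3 - <<'E'
from h import *
im,d=eyes.get_image("top")
for p in plates(im): print(p[1],p[2],w2v(p[2]).round(1))
a=cv2.resize(im[180:310,165:425,::-1],None,fx=3,fy=3,interpolation=cv2.INTER_CUBIC)
im,d=eyes.get_image("scene");cv2.imwrite("pics/f.png",np.vstack([a[:,:780],cv2.resize(im[120:255,260:520,::-1],(780,210*1))]))
cv2.imwrite("pics/s7.png",cv2.resize(im[120:320,240:500,::-1],None,fx=3,fy=3))
E
```

```text
time: 26.98
position: [0.5251, -0.1437, 0.127]
tool_rot: [-2.27, -2.171, -0.001]
ft_force: [-1.1, -0.2, 0.6]
grip_width: 0.273
16817 [ 0.3567 -0.2284] [-164. -293.]
440 [0.5402 0.1568] [ 2.3 99.9]
442 [0.5356 0.0973] [ 0.3 40.3]
```

View pics/f.png

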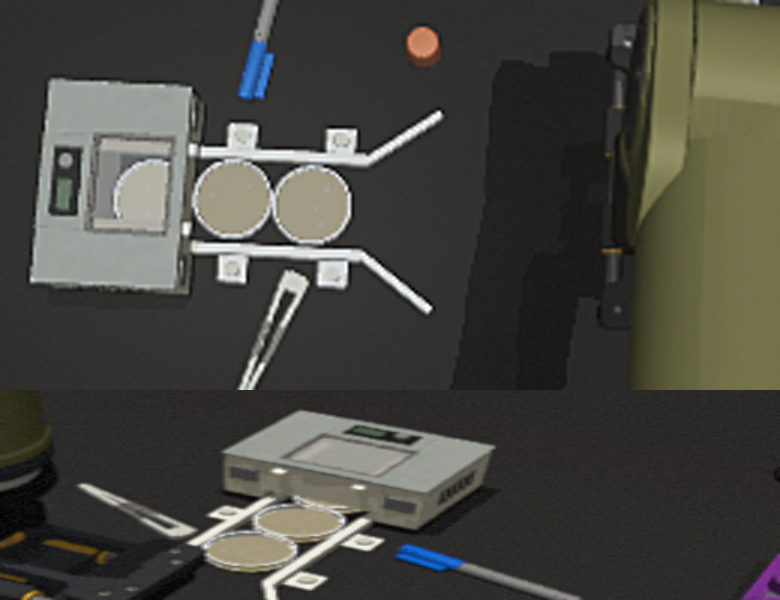

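The picture shows the plates closed up at y≈40 and 100, with the first under the window and its left edge at crop (113,195). I'll check that edge against the stop, then hand in.

Run:
```python
from h import *
print(w2v(pix2w("top",((113-1)/3+165,(195-1)/3+180),.014)))
im,d=eyes.get_image("top")
for p in plates(im): print(p[1],w2v(p[2]).round(1))
from bench import job
print(job.close_job())
```

```text
[  0.47199172 190.10989956]
16805 [-164.3 -291.8]
440 [ 2.2 99.9]
441 [ 0.3 40.3]
the job is handed in; nothing more can be done
None
```

All three small plates are in the guide in single file, with the first home against the stop. I handed the job in at about 27 s of the 72 s allowed.

I moved each plate sideways onto the guide axis with one fingertip, keeping it flat on the bench. I then pushed it through the gate from behind with both fingertips. The last push was in steps of about 1 mm until the force rose to about 6 N, which I took as the row touching the stop.

**Final positions:** in the top view the second and third plates are at viewer y = 99.9 and 40.3 mm (100 and 40 expected). The first plate's leading edge, seen through the window, is at about 190 mm, where the stop is.

**Other things on the bench:**
- While I moved the first plate sideways, an open finger nudged the second by about 4 mm. It had not been pushed yet, so this did no harm.
- The forceps, marker and stopper look unmoved in the last picture.
- The arm hid the large plate at the end. It still measured in place just before the last push, apart from some partly hidden readings.
- I did not measure the vial and tube cap again after the start, but the arm kept well clear of both.

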